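# Snap the frame onto the glaze sample box

### The job

The white frame of the long glaze sample box, the one with three test tiles, is only lying loosely on its clips. Press it down corner by corner until all four clips have clicked home and the frame lies flush on its tray all round. Leave the small square box with the single tile alone, its frame still loose.

Things in the scene. Friction and masses are not known exactly. Their poses are not given: they have to be found in the camera images.
- long_frame: Thin white rigid plastic frame of the long sample box, loose: 110 mm (its x) by 180 mm (its y), 3 mm thick, about 80 g, bars 30 mm wide; three tiles show through its open middle. Origin: centre of its underside; z up. Press it with closed fingertips straight down on the round thumb marks (18 mm) at its corners, x = +/-37 mm, y = +/-72 mm. It starts level, underside 30 mm above the table.
- long_tray: Grey plastic tray under the long frame, fixed to the table, 140 x 198 mm over its foot. Origin: centre of its foot, on the table; axes as the frame's (x short, y long, z up). Four spring clips 18 mm wide and 33 mm high stand just outside the long edges, at x = +/-55 mm, y = +/-68 mm. A guide 42 mm high stands at the middle of every side (36 mm wide at the ends, 26 mm at the sides).
- long_rim (a point): Middle of the long tray's rim plane, 22 mm above the table: where the frame's origin is when home (its top then 25 mm up). A pressed corner goes down 8 mm and bottoms on the rim; the clip gives way at 5 to 10 N (15 to 20 N does no harm), then snaps back over the edge and holds it. The opposite side rises a few mm meanwhile and a neighbouring corner may come along; clicked corners stay down.
- small_frame: White frame of the small sample box, 110 x 110 mm, 3 mm thick, loose on the four clips of its own square tray round a single tile; origin: centre of its underside, z up. It is to stay as it is, level, its underside 30 mm above the table.
Things that resemble listed ones, but are neither listed nor needed, are in the scene too. What is shaped like the small_frame but pink is not meant.

How it is judged:
By the outcome, as a careful person would: the job done as asked, in the order asked, and still so for the second after the job is handed in, with the robot touching nothing.
It also fails if it takes over 45 s, if anything falls off the work surface, if the arm or the gripper's body presses on something with over 40 N, if the wrist force passes 120 N, or if a joint passes its speed limit or range.

### The arm

A 6-joint arm with a two-finger parallel gripper is mounted at the origin on a cart in front of the work surface, level with it; the furniture and walls round the work are solid. World frame = base frame: x ahead of the robot, y to its left, z up, the work surface at z = 0. Lengths are in m, angles in rad, forces in N, time in s.
With the tool pointing down it reaches from about 0.275 to 0.775 m from the base axis. Payload 14.6 kg.
Tool frame: the origin (TCP) lies on the centre line of the jaws, within the pads' length; the fingertips stand 17 mm ahead of it and the grasp point (between the pads) lies 2 mm behind it (bot.tip_reach is the distance from the TCP to the fingertips, in m); x points along the fingers, y is the direction in which the jaws open and shut, and the axes are right-handed (so a half turn about x gives the same grasp; the last joint's range is limited). The gripper opens to 85 mm and grips with 20 to 120 N. Pads are 22 mm wide; open, the fingers measure 114 mm over their backs; the gripper's body (76 mm by 85 mm) begins 54 mm behind the grasp point. The pads swing forward as they close: fully open they stand 13 mm farther back than shut.
Start: joints at [-1.43, 0.263, -0.048, 1.259, 0, 1.415], TCP at [0.153, -0.502, 0.248] pointing down, gripper open.
Joint ranges: [-2.65, 2.65], [-0.89, 1.7], [-1.18, 1.37], [-2.13, 2.11], [-1.35, 1.29], [-3.14, 3.14]. Speed limits (rad/s): [1.89, 1.89, 2.57, 2.79, 3.14, 3.14].

### API

Orientations are given as a unit quaternion [x, y, z, w].
In Python, from plant import bot gives the robot as it stands. The module is installed in compiled form; this text tells all that it offers.
- The arm moves only by the tool drive_tool, never from a script. Its argument "steps" is text: rows parted by semicolons, each of 6 numbers parted by spaces: the shift along the tool's x, y, z in mm, then the turn, a rotation vector about the tool's x, y, z in rad. A call has 1 to 12 rows; each row shifts and turns the commanded pose from where the row before left it, along the tool's axes as they then stand; what a row does not reach is not made up. A row lasts 1/10 s, in which the tool goes at most 50 mm and 8.59 degrees, less where a joint would pass 70% of its speed; a pose out of reach is approached as far as the arm can. A call with a gripper value outside its range is refused whole. "hand" is the opening, from 0 (shut) to 1 (fully open), set as the call begins (left out, the last holds). The fingers move at their own pace and stop on an object; "squeeze" is the grip in N (left out, the last holds). Time passes only in rows, so rows that do not move let the fingers close. It gives the time, the measured TCP pose, the force and the opening at its end, in the units of the state.
- bot.observe(): the state, without advancing time (a new reading comes with each control period).
- bot.grab_frame(name): name is "scene" or "side" or "wrist"; returns a dict with "pixels" (384x512x3 uint8, red, green, blue), "fx", "fy", "cx", "cy" (pixels), "extrinsics" (4x4, takes a point from camera to world coordinates); the wrist camera has in their place "hand_eye" (4x4, takes a point from camera to tool coordinates, whose origin is the TCP and whose axes are the tool frame's). Camera axes: x right, y down, z forward; pixel columns grow to the right and rows downward; lengths in m; the calibration is good to about 2 mm. A picture is of the moment at which its call begins: read the wrist's pose just before it. There is no depth.
- bot.job_done(): hands the job in, once; it reports no verdict.
The state is a dict: "t": time; "joints": joint angles; "qd": joint speeds; "effort": joint torques, N m; "tcp_pos": TCP position; "tool_rot": TCP orientation; "wrist_force": force on the tool from outside, world axes, zero at the start; "ft_torque": the same for the moment, N m; "finger_gap": finger opening in m.
Only numpy, scipy, OpenCV 4.12 (cv2) and the standard library are available. Lean on these libraries where they do the work, as an engineer would, in place of code of your own. Each camera call takes 0.05 s, during which the arm holds its last target. There are 200 camera calls.

## Working session

There is one attempt and no reset: what is moved stays moved. The work goes in short steps, Python scripts to look and compute and a tool call to move; the robot and the scene stay as the last step left them, time stands still between calls to the robot, and variables do not carry over. Pictures are saved under pics/ and viewed, about 8 in all and at most 12, crops included, and the job is handed in when it is done.

Besides the shell and the picture viewer there is one more tool, called after "Emit:" as name(argument=value, ...) on one line, values as JSON. drive_tool: Moves the arm, as the interface text tells. Its arguments: {"type":"object","properties":{"steps":{"type":"string"},"hand":{"type":"number"},"squeeze":{"type":"number"}},"required":["steps"]}

```bash
mkdir -p pics
cat > h.py <<'E'
from plant import bot
import numpy as np, cv2
def snap(n,f):
    s=bot.observe(); d=bot.grab_frame(n); cv2.imwrite(f'pics/{f}.png',d['pixels'][:,:,::-1]); 
    np.savez(f'pics/{f}.npz',**{k:v for k,v in d.items()},tp=s['tcp_pos'],tr=s['tool_rot']); return d
def ray(f,uv,z):
    d=np.load(f'pics/{f}.npz'); E=d['extrinsics']
    v=E[:3,:3]@np.array([(uv[0]-d['cx'])/d['fx'],(uv[1]-d['cy'])/d['fy'],1]); o=E[:3,3]
    return o+v*(z-o[2])/v[2]
E
python3 - <<'E'
from h import *
for n in('scene','side'):
    d=snap(n,n+'0'); print(n,d['extrinsics'].round(3).tolist(),d['fx'])
a=cv2.imread('pics/scene0.png');b=cv2.imread('pics/side0.png')
cv2.imwrite('pics/s2.png',cv2.resize(a,(800,600),interpolation=cv2.INTER_CUBIC))
cv2.imwrite('pics/d2.png',cv2.resize(b,(800,600),interpolation=cv2.INTER_CUBIC))
s=bot.observe();print(s['t'],s['tcp_pos'],s['tool_rot'],s['wrist_force'],s['finger_gap'],bot.tip_reach)
E
```

```text
scene [[-0.887, -0.211, 0.41, 0.155], [-0.461, 0.378, -0.803, 0.741], [0.014, -0.902, -0.432, 0.409], [0.0, 0.0, 0.0, 1.0]] 359.7447234244171
side [[-0.91, -0.239, 0.339, 0.131], [-0.414, 0.475, -0.777, 0.927], [0.025, -0.847, -0.531, 0.655], [0.0, 0.0, 0.0, 1.0]] 461.4392345257063
0.1 [ 0.15300808 -0.50196689  0.24786986] [ 0.69939001  0.1045542  -0.69938119  0.10386521] [-0.62393765 -1.06116824 -0.15185028] 0.08547774857564919 0.017
```

View pics/s2.png

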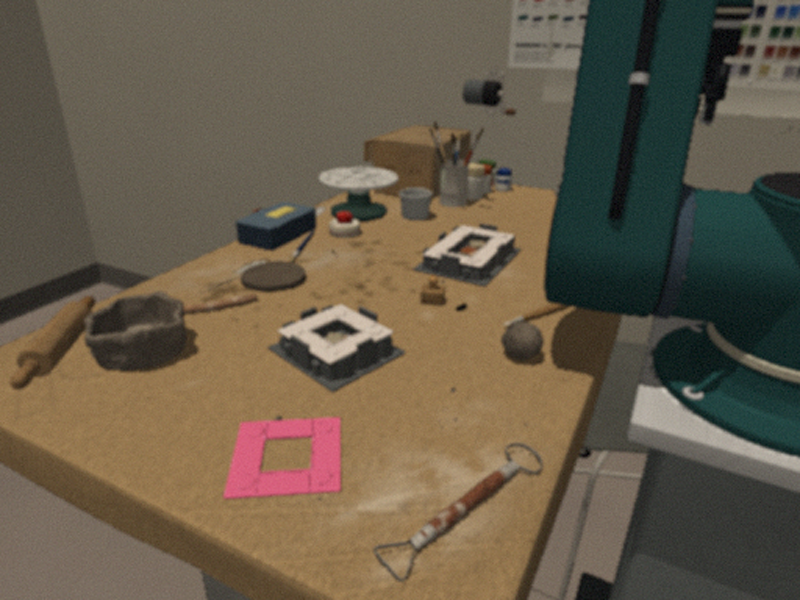

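View pics/d2.png

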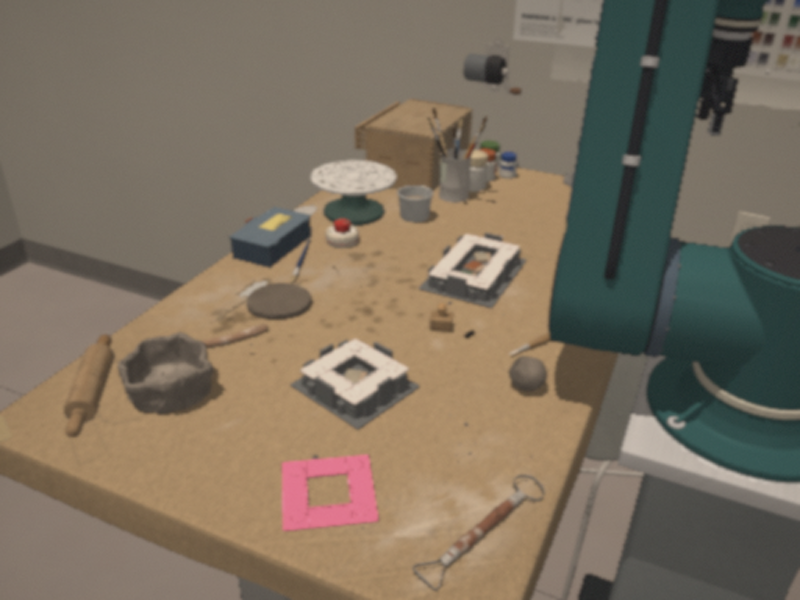

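The long box with three tiles is at about (475,262) in the side view. The small square box is at (355,375) and the pink frame, which is not meant, at (328,490). The long box's elongated opening shows several tiles, so it fits the description. I'll get a rough position, then take a wrist view to confirm.

Run:
```python
from h import *
from scipy.spatial.transform import Rotation as R
k=.64
for uv in [(475,262),(467,236),(522,243),(485,291),(429,272),(355,375)]: print('side',ray('side0',(uv[0]*k,uv[1]*k),.033).round(3))
print('scene',ray('scene0',(468*k,250*k),.033).round(3))
d=snap('wrist','w0');print(d['hand_eye'].round(3).tolist(),d['fx'],d['cx'],d['cy'])
s=bot.observe();print(R.from_quat(s['tool_rot']).as_matrix().round(3).tolist())
cv2.imwrite('pics/c1.png',cv2.resize(cv2.imread('pics/side0.png')[130:205,250:350],None,fx=6,fy=6,interpolation=cv2.INTER_CUBIC))
```

```text
side [ 0.48  -0.185  0.033]
side [ 0.53  -0.278  0.033]
side [ 0.425 -0.299  0.033]
side [ 0.429 -0.095  0.033]
side [ 0.54  -0.112  0.033]
side [0.518 0.21  0.033]
scene [ 0.472 -0.158  0.033]
[[-0.0, -0.31, 0.951, -0.125], [1.0, -0.0, 0.0, -0.001], [0.0, 0.951, 0.31, -0.079], [0.0, 0.0, 0.0, 1.0]] 267.09145981319415 256.4903011510605 188.40535501561655
[[-0.0, 0.292, -0.957], [0.001, -0.957, -0.292], [-1.0, -0.001, -0.0]]
```

View pics/c1.png

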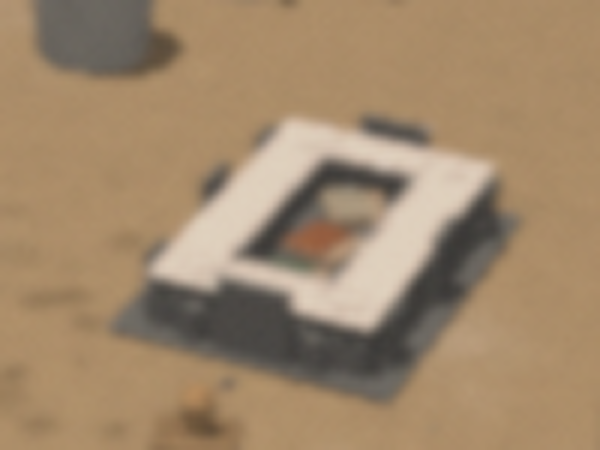

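View pics/w0.png

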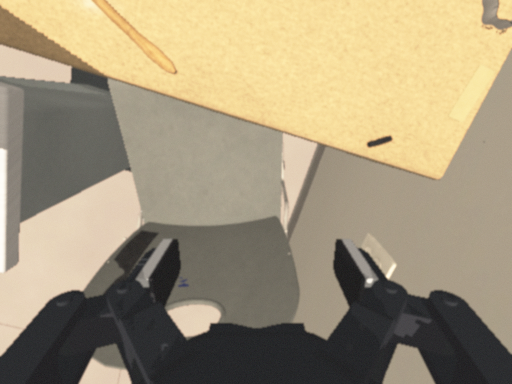

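The three tiles (pale, red, green) show in the long frame's opening in the crop, so this is the right box. I'll move over it for a near-vertical wrist view.

Emit:
drive_tool(steps="0 -23 -33 0 0 0;0 -23 -33 0 0 0;0 -23 -33 0 0 0;5 -23 -33 0 0 0;5 -23 -33 0 0 0;5 -23 -33 0 0 0;5 -23 -33 0 0 0;10 -22 -33 0 0 0;10 -22 -33 0 0 0;10 -22 -30 0 0 0;0 0 0 0.148 0 0;0 0 0 0.148 0 0", hand=0, squeeze=40)

```text
t: 1.35
tcp_pos: [0.4, -0.1885, 0.1978]
tool_rot: [-0.707, 0.001, 0.707, 0.001]
wrist_force: [-0.4, -1.2, 0.7]
finger_gap: 0.0001
```

Emit:
drive_tool(steps="0 0 0 0 0 0;0 0 0 0 0 0")

```text
t: 1.55
tcp_pos: [0.3996, -0.1898, 0.1982]
tool_rot: [-0.707, -0.001, 0.707, -0.001]
wrist_force: [-0.1, 0.2, -0.2]
finger_gap: 0.0001
```

Run:
```python
from h import *
d=snap('wrist','w1');s=bot.observe();print(s)
cv2.imwrite('pics/w1b.png',cv2.resize(d['pixels'][:,:,::-1],(800,600),interpolation=cv2.INTER_CUBIC))
```

```text
{'t': 1.6, 'joints': array([-6.28228290e-01,  1.46122093e-01, -3.42665932e-01,  1.08205214e+00,
       -1.22103857e-05,  2.50970879e+00]), 'qd': array([-0.00257392,  0.00044306,  0.000255  ,  0.00068538,  0.00025779,
        0.0118437 ]), 'effort': array([ 4.00005346e-01, -5.07427061e+01,  3.66293442e+01,  4.88883845e-03,
        6.94780712e-03,  1.04075025e-01]), 'tcp_pos': array([ 0.39955709, -0.18988204,  0.19827128]), 'tool_rot': array([-0.70709053, -0.00129808,  0.70712067, -0.0012868 ]), 'wrist_force': array([-0.30293375, -0.31545057, -0.39878858]), 'ft_torque': array([ 0.01165034, -0.03826184, -0.00924996]), 'finger_gap': -1.785981776945974e-05}
```

View pics/w1b.png

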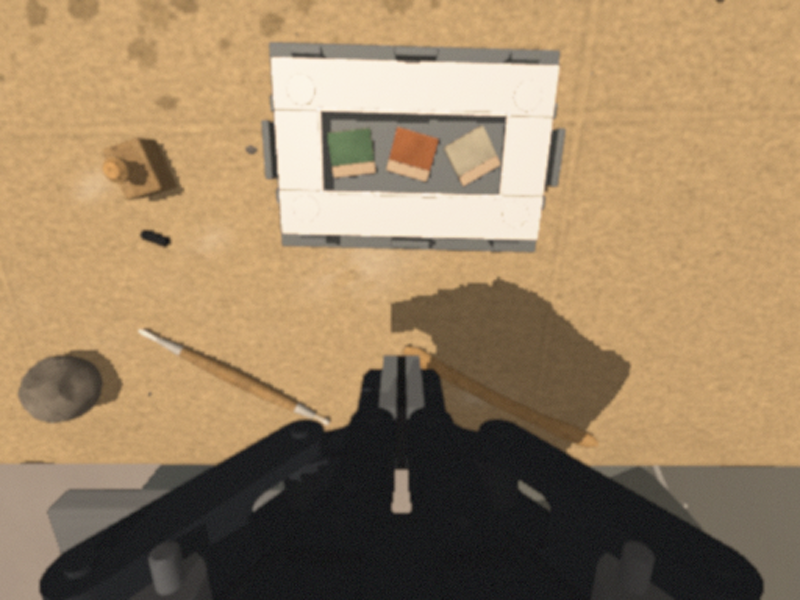

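The picture shows the long frame's thumb marks at (302,89), (529,96), (304,208) and (516,214), and its outer corners at about (271,57), (559,65), (282,234) and (537,240). I'll fit the frame's pose to these.

```bash
cat >> h.py <<'E'
from scipy.spatial.transform import Rotation as R
def wray(f,uv,z):
    d=np.load(f'pics/{f}.npz'); H=d['hand_eye']; Q=R.from_quat(d['tr']).as_matrix()
    v=Q@H[:3,:3]@np.array([(uv[0]-d['cx'])/d['fx'],(uv[1]-d['cy'])/d['fy'],1]); o=d['tp']+Q@H[:3,3]
    return o+v*(z-o[2])/v[2]
def fit(P,M):
    P=np.array(P)[:,:2];M=np.array(M);p=P.mean(0);m=M.mean(0)
    H=(M-m).T@(P-p); a=np.arctan2(H[0,1]-H[1,0],H[0,0]+H[1,1])
    A=np.array([[np.cos(a),-np.sin(a)],[np.sin(a),np.cos(a)]]);c=p-A@m
    return c,a,((M@A.T+c)-P)*1000,A
E
python3 - <<'E'
from h import *
mk=[(302,89),(529,96),(304,208),(516,214)];co=[(271,57),(559,65),(282,234),(537,240)]
sg=np.array([(1,1),(1,-1),(-1,1),(-1,-1)])
P1=[wray('w1',np.array(u)*.64,.033) for u in mk];P2=[wray('w1',np.array(u)*.64,.033) for u in co]
for P,M in((P1,sg*[.037,.072]),(P2,sg*[.055,.09]),(P1+P2,np.r_[sg*[.037,.072],sg*[.055,.09]])):
    c,a,r,A=fit(P,M);print(c.round(4),np.degrees(a).round(2),r.round(1).tolist())
print((sg*[.037,.072]@A.T+c).round(4))
E
```

```text
[ 0.481  -0.1971] -1.52 [[0.3, 0.7], [-0.1, 0.0], [0.1, -1.1], [-0.2, 0.4]]
[ 0.4809 -0.1968] -1.17 [[0.2, 1.0], [0.3, -1.0], [-0.2, 0.8], [-0.3, -0.8]]
[ 0.481 -0.197] -1.3 [[-0.1, 1.0], [0.1, 0.3], [-0.2, -1.1], [-0.0, 0.4], [0.5, 0.7], [0.1, -1.2], [0.1, 0.8], [-0.5, -0.9]]
[[ 0.5196 -0.1258]
 [ 0.5163 -0.2698]
 [ 0.4456 -0.1242]
 [ 0.4423 -0.2681]]
```

Emit:
drive_tool(steps="30 -22 -15 0 0 0;40 -22 -15 0 0 0;40 -22 -16 0 0 0;20 0 0 0 0 0;8 0 0 0 0 0;0 0 0 0 0 0;0 0 0 0 0 0")

```text
t: 2.3
tcp_pos: [0.446, -0.1245, 0.0613]
tool_rot: [0.708, -0.0, -0.707, 0.0]
wrist_force: [0.2, -0.1, -0.4]
finger_gap: -0.0
```

Emit:
drive_tool(steps="3 0 0 0 0 0;3 0 0 0 0 0;3 0 0 0 0 0;1 0 0 0 0 0;1 0 0 0 0 0;0 0 0 0 0 0")

```text
t: 2.9
tcp_pos: [0.4457, -0.1238, 0.0493]
tool_rot: [0.707, -0.0, -0.707, -0.0]
wrist_force: [0.7, 0.5, 1.0]
finger_gap: 0.0001
```

Near contact. I'll push on in small steps.

Emit:
drive_tool(steps="1 0 0 0 0 0;1 0 0 0 0 0;1 0 0 0 0 0;0 0 0 0 0 0")

```text
t: 3.3
tcp_pos: [0.4455, -0.1237, 0.0461]
tool_rot: [-0.707, 0.0, 0.707, 0.0]
wrist_force: [0.8, -0.2, -0.3]
finger_gap: 0.0
```

Emit:
drive_tool(steps="1 0 0 0 0 0;1 0 0 0 0 0;0 0 0 0 0 0")

```text
t: 3.6
tcp_pos: [0.4456, -0.1237, 0.0441]
tool_rot: [-0.707, 0.0, 0.707, 0.0]
wrist_force: [-0.2, -0.4, 0.6]
finger_gap: -0.0001
```

Emit:
drive_tool(steps="1 0 0 0 0 0;1 0 0 0 0 0;0 0 0 0 0 0")

```text
t: 3.9
tcp_pos: [0.4457, -0.1238, 0.0432]
tool_rot: [0.707, -0.0, -0.707, 0.0]
wrist_force: [-5.6, 2.5, 26.0]
finger_gap: -0.0001
```

Force jumped to 26 N at tip height 26 mm. I'll lift clear and look.

Emit:
drive_tool(steps="-20 0 0 0 0 0;-45 15 25 0 0 0;-45 25 25 0 0 0;-45 26 0 0 0 0;0 0 0 0 0 0;0 0 0 0 0 0")

```text
t: 4.5
tcp_pos: [0.4007, -0.1851, 0.1872]
tool_rot: [0.708, -0.001, -0.707, -0.0]
wrist_force: [-0.5, 0.5, -0.2]
finger_gap: -0.0001
```

Run:
```python
from h import *
d=snap('wrist','w2');s=bot.observe();print(s['tcp_pos'],s['wrist_force'])
e=snap('side','side2')['pixels'];
a=cv2.resize(d['pixels'][10:180,150:380],None,fx=3.4,fy=3.4,interpolation=cv2.INTER_CUBIC)
cv2.imwrite('pics/w2c.png',a[:,:,::-1])
```

```text
[ 0.40023342 -0.18437251  0.18629797] [0.42962314 0.77063949 0.4938826 ]
```

View pics/w2c.png

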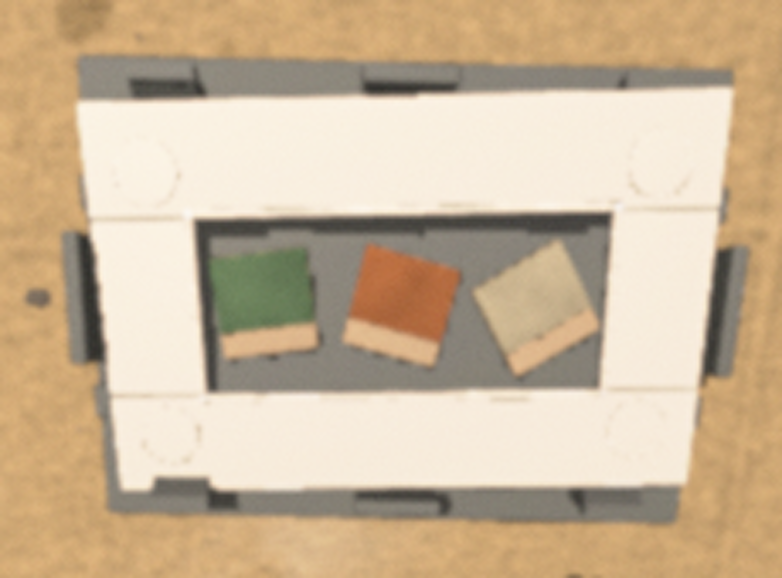

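The near +y corner (bottom-left in the crop) has clicked: its clip shows over the edge at (180,487), and the other three are still loose. Next I'll do the near −y corner.

Emit:
drive_tool(steps="20 28 -14 0 0 0;40 28 -14 0 0 0;40 28 -14 0 0 0;16 0 0 0 0 0;0 0 0 0 0 0;0 0 0 0 0 0;0 0 0 0 0 0")

```text
t: 5.3
tcp_pos: [0.4423, -0.2672, 0.073]
tool_rot: [0.707, 0.0, -0.707, 0.0]
wrist_force: [0.5, -0.2, -0.9]
finger_gap: -0.0
```

Emit:
drive_tool(steps="6 1 0 0 0 0;6 0 0 0 0 0;4 0 0 0 0 0;3 0 0 0 0 0;2 0 0 0 0 0;2 0 0 0 0 0;0 0 0 0 0 0")

```text
t: 6.0
tcp_pos: [0.442, -0.2687, 0.0489]
tool_rot: [-0.707, 0.0, 0.707, 0.0]
wrist_force: [0.0, 0.1, 0.9]
finger_gap: -0.0
```

Emit:
drive_tool(steps="1 0 0 0 0 0;1 0 0 0 0 0;0 0 0 0 0 0")

```text
t: 6.3
tcp_pos: [0.4421, -0.2688, 0.0471]
tool_rot: [0.707, -0.0, -0.707, -0.0]
wrist_force: [0.0, 0.8, 0.6]
finger_gap: -0.0004
```

Emit:
drive_tool(steps="1 0 0 0 0 0;1 0 0 0 0 0;0 0 0 0 0 0")

```text
t: 6.6
tcp_pos: [0.442, -0.2687, 0.045]
tool_rot: [-0.707, 0.0, 0.707, 0.0]
wrist_force: [-1.0, 0.3, -0.4]
finger_gap: -0.0001
```

Emit:
drive_tool(steps="1 0 0 0 0 0;1 0 0 0 0 0;0 0 0 0 0 0")

```text
t: 6.9
tcp_pos: [0.4421, -0.2688, 0.0433]
tool_rot: [0.707, -0.0, -0.707, 0.0]
wrist_force: [-1.4, 0.5, 6.0]
finger_gap: -0.0002
```

Emit:
drive_tool(steps="1 0 0 0 0 0;0 0 0 0 0 0")

```text
t: 7.1
tcp_pos: [0.4422, -0.2688, 0.0427]
tool_rot: [0.707, -0.0, -0.707, 0.0]
wrist_force: [-2.9, 2.5, 14.3]
finger_gap: -0.0001
```

Emit:
drive_tool(steps="1 0 0 0 0 0;0 0 0 0 0 0")

```text
t: 7.3
tcp_pos: [0.4423, -0.2688, 0.042]
tool_rot: [0.707, -0.0, -0.707, 0.0]
wrist_force: [-3.3, 4.3, 18.6]
finger_gap: 0.0004
```

Emit:
drive_tool(steps="-20 0 0 0 0 0;-16 0 0 0 0 0;0 0 -37 0 0 0;0 1 -37 0 0 0;0 0 0 0 0 0;0 0 0 0 0 0")

```text
t: 7.9
tcp_pos: [0.5162, -0.2694, 0.0766]
tool_rot: [-0.707, -0.0, 0.707, -0.0]
wrist_force: [-0.0, 0.7, -0.2]
finger_gap: -0.0001
```

Emit:
drive_tool(steps="6 0 0 0 0 0;6 0 0 0 0 0;6 0 0 0 0 0;4 0 0 0 0 0;4 0 0 0 0 0;2 0 0 0 0 0;2 0 0 0 0 0;0 0 0 0 0 0")

```text
t: 8.7
tcp_pos: [0.516, -0.2697, 0.0469]
tool_rot: [-0.707, 0.0, 0.707, 0.0]
wrist_force: [-0.1, -1.1, 0.4]
finger_gap: 0.0
```

Emit:
drive_tool(steps="1 0 0 0 0 0;1 0 0 0 0 0;0 0 0 0 0 0")

```text
t: 9.0
tcp_pos: [0.516, -0.2697, 0.0451]
tool_rot: [-0.707, 0.0, 0.707, 0.0]
wrist_force: [-1.4, 0.3, -0.1]
finger_gap: 0.0
```

Emit:
drive_tool(steps="1 0 0 0 0 0;1 0 0 0 0 0;0 0 0 0 0 0")

```text
t: 9.3
tcp_pos: [0.516, -0.2697, 0.043]
tool_rot: [-0.707, 0.0, 0.707, 0.0]
wrist_force: [0.8, -0.8, -0.2]
finger_gap: -0.0
```

Emit:
drive_tool(steps="1 0 0 0 0 0;0 0 0 0 0 0")

```text
t: 9.5
tcp_pos: [0.516, -0.2697, 0.0421]
tool_rot: [-0.707, 0.0, 0.707, 0.0]
wrist_force: [-1.3, 0.5, -0.0]
finger_gap: 0.0
```

Emit:
drive_tool(steps="1 0 0 0 0 0;0 0 0 0 0 0")

```text
t: 9.7
tcp_pos: [0.5161, -0.2698, 0.042]
tool_rot: [0.707, -0.0, -0.707, 0.0]
wrist_force: [-4.8, 1.7, 15.6]
finger_gap: 0.0001
```

Emit:
drive_tool(steps="1 0 0 0 0 0;0 0 0 0 0 0")

```text
t: 9.9
tcp_pos: [0.5162, -0.2698, 0.0419]
tool_rot: [0.708, -0.0, -0.707, 0.0]
wrist_force: [-8.5, 5.9, 30.6]
finger_gap: 0.0002
```

Run:
```python
from h import *
e=snap('side','side3')['pixels'];w=snap('wrist','w3')['pixels']
a=cv2.resize(e[130:205,250:370],(800,500),interpolation=cv2.INTER_CUBIC)
cv2.imwrite('pics/s3.png',a[:,:,::-1])
cv2.imwrite('pics/w3c.png',cv2.resize(w[:,:,::-1],(768,576)))
```

```text
(no output)
```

View pics/w3c.png

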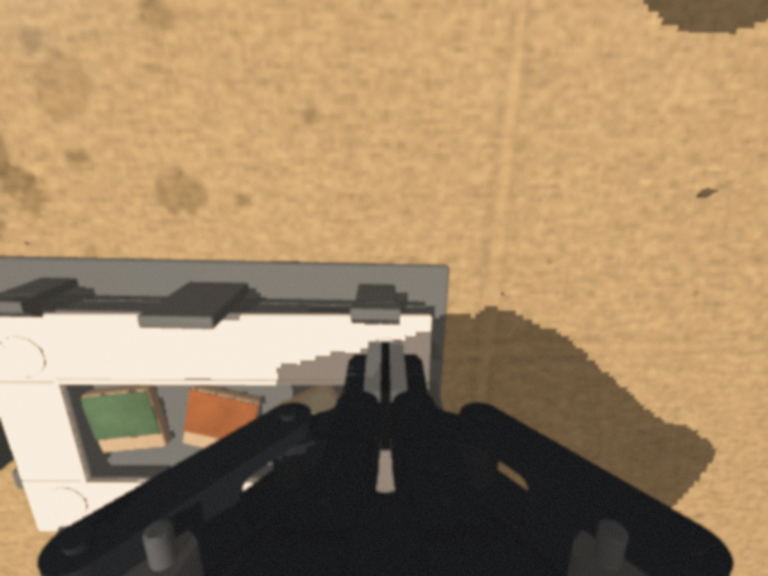

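The far −y clip, at (378,300), now overlaps the frame edge, with 15–30 N bottoming. Next is the far +y corner.

Emit:
drive_tool(steps="-20 0 0 0 0 0;-20 0 0 0 0 0;0 -36 -1 0 0 0;0 -36 -1 0 0 0;0 -36 -1 0 0 0;0 -36 0 0 0 0;0 0 0 0 0 0;0 0 0 0 0 0")

```text
t: 10.8
tcp_pos: [0.5192, -0.1253, 0.0802]
tool_rot: [0.707, 0.0, -0.707, 0.001]
wrist_force: [-0.6, -0.4, -0.9]
finger_gap: -0.0001
```

Emit:
drive_tool(steps="8 0 0 0 0 0;8 0 0 0 0 0;6 0 0 0 0 0;4 0 0 0 0 0;4 0 0 0 0 0;2 0 0 0 0 0;0 0 0 0 0 0")

```text
t: 11.5
tcp_pos: [0.519, -0.1257, 0.0479]
tool_rot: [-0.707, 0.0, 0.707, 0.0]
wrist_force: [-0.0, 0.8, 0.7]
finger_gap: 0.0002
```

Emit:
drive_tool(steps="2 0 0 0 0 0;2 0 0 0 0 0;0 0 0 0 0 0")

```text
t: 11.8
tcp_pos: [0.519, -0.1257, 0.0439]
tool_rot: [-0.707, 0.0, 0.707, 0.0]
wrist_force: [-0.3, 0.1, 0.5]
finger_gap: 0.0002
```

Emit:
drive_tool(steps="1 0 0 0 0 0;1 0 0 0 0 0;0 0 0 0 0 0")

```text
t: 12.1
tcp_pos: [0.5191, -0.1258, 0.0421]
tool_rot: [0.707, -0.0, -0.707, -0.0]
wrist_force: [0.8, -0.2, -0.6]
finger_gap: 0.0002
```

Emit:
drive_tool(steps="1 0 0 0 0 0;0 0 0 0 0 0")

```text
t: 12.3
tcp_pos: [0.5192, -0.1258, 0.042]
tool_rot: [0.707, -0.0, -0.707, 0.0]
wrist_force: [-5.0, 1.9, 17.7]
finger_gap: 0.0004
```

Emit:
drive_tool(steps="-20 0 0 0 0 0;-28 5 10 0 0 0;-38 15 30 0 0 0;-32 20 30 0 0 0;-20 20 30 0 0 0;0 4 19 0 0 0;0 0 0 0 0 0;0 0 0 0 0 0")

```text
t: 13.1
tcp_pos: [0.4005, -0.1896, 0.1787]
tool_rot: [0.707, -0.0, -0.707, -0.0]
wrist_force: [1.4, -0.3, -0.1]
finger_gap: 0.0001
```

Run:
```python
from h import *
d=snap('wrist','w4');s=bot.observe();print(s['tcp_pos'],s['wrist_force'])
e=snap('side','side4')['pixels'];
a=cv2.resize(d['pixels'][10:180,150:380],None,fx=3.4,fy=3.4,interpolation=cv2.INTER_CUBIC)
cv2.imwrite('pics/w4c.png',a[:,:,::-1])
```

```text
[ 0.40080278 -0.1894468   0.17848565] [-0.67223236 -0.61446922  1.36363943]
```

View pics/w4c.png

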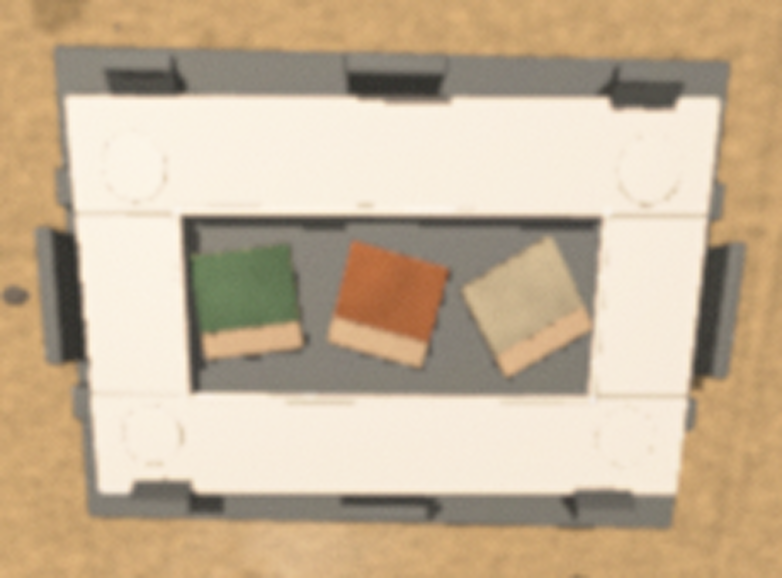

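Three clips overlap the edge: near +y at (160,490), near −y at (603,497) and far −y at (650,92). The far +y clip at (140,78) still stands behind the edge, so it has not clicked. I'll press that corner again, harder.

Emit:
drive_tool(steps="10 -12 -25 0 0 0;20 -16 -30 0 0 0;30 -18 -32 0 0 0;30 -18 -32 0 0 0;28 0 0 0 0 0;0 0 0 0 0 0;0 0 0 0 0 0")

```text
t: 13.9
tcp_pos: [0.5193, -0.1252, 0.0606]
tool_rot: [-0.707, -0.0, 0.708, 0.0]
wrist_force: [-0.1, -0.5, 0.3]
finger_gap: 0.0
```

Emit:
drive_tool(steps="6 0 0 0 0 0;4 0 0 0 0 0;0 0 0 0 0 0")

```text
t: 14.2
tcp_pos: [0.5194, -0.1258, 0.0509]
tool_rot: [0.707, -0.0, -0.707, -0.0]
wrist_force: [0.1, 0.2, -0.4]
finger_gap: 0.0001
```

Emit:
drive_tool(steps="2 0 0 0 0 0;1 0 0 0 0 0;0 0 0 0 0 0")

```text
t: 14.5
tcp_pos: [0.5195, -0.1256, 0.0476]
tool_rot: [0.707, -0.0, -0.707, -0.0]
wrist_force: [0.4, 0.1, -0.1]
finger_gap: 0.0
```

Emit:
drive_tool(steps="2 0 0 0 0 0;1 0 0 0 0 0;0 0 0 0 0 0")

```text
t: 14.8
tcp_pos: [0.5194, -0.1255, 0.0444]
tool_rot: [-0.707, 0.0, 0.707, 0.0]
wrist_force: [0.1, 0.0, 0.0]
finger_gap: -0.0001
```

Emit:
drive_tool(steps="2 0 0 0 0 0;1 0 0 0 0 0;0 0 0 0 0 0")

```text
t: 15.1
tcp_pos: [0.5196, -0.1256, 0.042]
tool_rot: [0.707, -0.0, -0.707, 0.0]
wrist_force: [-2.0, 0.8, 9.6]
finger_gap: 0.0002
```

Emit:
drive_tool(steps="1 0 0 0 0 0;0 0 0 0 0 0")

```text
t: 15.3
tcp_pos: [0.5196, -0.1256, 0.0419]
tool_rot: [0.707, -0.0, -0.707, 0.0]
wrist_force: [-8.5, 2.7, 28.2]
finger_gap: 0.0001
```

Run:
```python
from h import *
snap('wrist','w5')
```

Emit:
drive_tool(steps="-10 0 0 0 0 0;-20 0 0 0 0 0;-10 0 15 0 0 0;0 0 25 0 0 0;0 0 0 0 0 0;0 0 0 0 0 0;0 0 0 0 0 0")

```text
t: 16.05
tcp_pos: [0.4802, -0.1257, 0.0806]
tool_rot: [0.707, -0.0, -0.707, -0.0]
wrist_force: [1.0, 0.5, -0.6]
finger_gap: -0.0001
```

Run:
```python
from h import *
snap('wrist','w6');snap('side','side6');print(bot.observe()['tcp_pos'])
r=lambda f,y0,y1,x0,x1:cv2.resize(cv2.imread(f'pics/{f}.png')[y0:y1,x0:x1],(400,300),interpolation=cv2.INTER_CUBIC)
a=np.vstack([np.hstack([r('w5',130,280,160,360),r('w3',130,280,160,360)]),np.hstack([r('w6',100,250,150,350),r('side6',130,205,250,350)])])
cv2.imwrite('pics/m6.png',a)
```

```text
[ 0.48010023 -0.12561383  0.08045968]
```

View pics/m6.png

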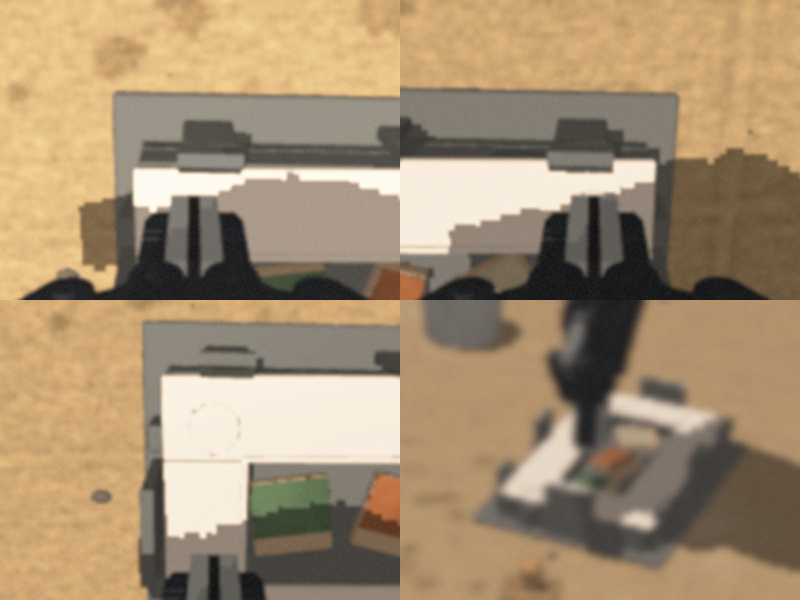

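At the far +y corner the clip's overlap is less clear than at the others. I'll check frame height and yaw numerically from the overhead picture, at heights 25 and 33 mm.

Run:
```python
from h import *
sg=np.array([(1,1),(1,-1),(-1,1),(-1,-1)])
px=lambda L:[np.array(u)/3.4+[150,10] for u in L]
mk=px([(135,165),(648,169),(153,435),(627,437)]);co=px([(65,95),(722,97),(98,493),(676,496)]);ft=px([(57,47),(728,62),(90,517),(672,527)])
M=np.r_[sg*[.037,.072],sg*[.055,.09]]
for z in(.025,.029):
    c,a,r,A=fit([wray('w4',u,z) for u in mk+co],M);print(z,c.round(4),np.degrees(a).round(2),r.round(1).tolist())
c,a,r,A=fit([wray('w4',u,.004) for u in ft],sg*[.07,.099]);print('foot',c.round(4),np.degrees(a).round(2),r.round(1).tolist())
# per-mark implied height: leave one out, find z matching prediction
d=np.load('pics/w4.npz')
for i in range(4):
    k=[j for j in range(4) if j!=i]
    c,a,r,A=fit([wray('w4',mk[j],.025) for j in k],M[k]); t=A@M[i]+c
    zs=np.arange(.015,.04,.001);e=[np.linalg.norm(wray('w4',mk[i],z)[:2]-t) for z in zs];print(sg[i],zs[np.argmin(e)].round(3),min(e).round(4))
g=cv2.imread('pics/w4.png')
L=g[10:70,155:230];Rr=g[10:70,310:370];N=g[130:175,165:240];S=g[130:175,300:375]
r=lambda i:cv2.resize(i,(400,300),interpolation=cv2.INTER_NEAREST)
cv2.imwrite('pics/m7.png',np.vstack([np.hstack([r(L),r(Rr)]),np.hstack([r(N),r(S)])]))
```

```text
0.025 [ 0.4802 -0.1977] -0.32 [[-0.4, 0.4], [-0.0, -0.8], [0.0, 0.4], [0.0, 0.4], [0.4, 0.5], [0.0, -0.4], [-0.1, 0.2], [0.1, -0.7]]
0.029 [ 0.4802 -0.1976] -0.32 [[0.1, 1.4], [0.5, -1.8], [-0.5, 1.4], [-0.5, -0.6], [1.2, 1.8], [0.8, -1.7], [-0.9, 1.5], [-0.7, -2.0]]
foot [ 0.4808 -0.1972] -1.12 [[0.9, 1.8], [1.0, -1.9], [-0.8, 1.1], [-1.0, -1.0]]
[1 1] 0.025 0.0009
[ 1 -1] 0.022 0.0005
[-1  1] 0.024 0.0004
[-1 -1] 0.026 0.0001
```

View pics/m7.png

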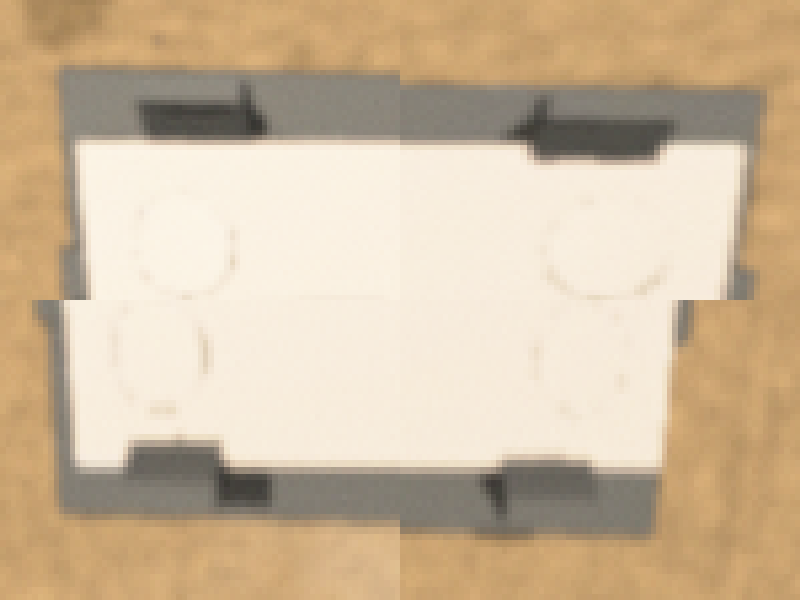

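In the overhead picture all four corners lie at about 25 mm. The far +y clip is at its rest position, but the frame has shifted about 2 mm toward −x at the +y end, so the hook there barely covers the edge. I'll press that corner again and drag it slightly in +x so the edge goes under its hook.

Emit:
drive_tool(steps="0 0 -19 0 0 0;0 0 -18 0 0 0;15 0 0 0 0 0;12 0 0 0 0 0;6 0 0 0 0 0;3 0 0 0 0 0;0 0 0 0 0 0")

```text
t: 16.85
tcp_pos: [0.5165, -0.1255, 0.0445]
tool_rot: [-0.707, 0.0, 0.707, 0.0]
wrist_force: [-0.1, -0.3, -0.3]
finger_gap: -0.0001
```

Emit:
drive_tool(steps="2 0 0 0 0 0;1 0 0 0 0 0;0 0 0 0 0 0")

```text
t: 17.15
tcp_pos: [0.5167, -0.1256, 0.0421]
tool_rot: [0.707, -0.0, -0.707, 0.0]
wrist_force: [-0.4, 0.7, 4.3]
finger_gap: -0.0002
```

Emit:
drive_tool(steps="1 0 0 0 0 0;0 0 -1 0 0 0;0 0 -1 0 0 0;0 0 0 0 0 0")

```text
t: 17.55
tcp_pos: [0.5169, -0.1256, 0.0419]
tool_rot: [-0.706, 0.001, 0.708, -0.0]
wrist_force: [-18.3, 0.0, 32.7]
finger_gap: -0.0001
```

Emit:
drive_tool(steps="0 0 -1 0 0 0;0 0 -1 0 0 0;0 0 0 0 0 0")

```text
t: 17.85
tcp_pos: [0.5171, -0.1256, 0.0418]
tool_rot: [-0.705, 0.001, 0.709, -0.0]
wrist_force: [-28.3, -2.0, 43.9]
finger_gap: 0.0001
```

The frame does not slide under the press (28 N sideways), so I'll stop that. Instead I'll push its near edge horizontally, just above the rim, at the +y end. On the way I'll re-measure.

Emit:
drive_tool(steps="-10 0 0 0 0 0;-30 0 0 0 0 0;-40 10 30 0 0 0;-40 25 40 0 0 0;-20 29 40 0 0 0;0 0 9 0 0 0;0 0 0 0 0 0;0 0 0 0 0 0;0 0 0 0 0 0")

```text
t: 18.75
tcp_pos: [0.4128, -0.1822, 0.1703]
tool_rot: [-0.707, -0.001, 0.707, -0.0]
wrist_force: [-0.5, -1.2, -0.8]
finger_gap: 0.0001
```

```bash
cat >> h.py <<'E'
def whiteprof(f):
    # frame fit from white mask: min-area quad of top face at z=.025; returns pose, and clip overlap depth at each clip
    g=cv2.imread(f'pics/{f}.png'); d=np.load(f'pics/{f}.npz')
    H=d['hand_eye'];Q=R.from_quat(d['tr']).as_matrix();o=d['tp']+Q@H[:3,3];Rc=Q@H[:3,:3]
    def proj(X):
        v=Rc.T@(np.array(X)-o);return np.array([v[0]/v[2]*d['fx']+d['cx'],v[1]/v[2]*d['fy']+d['cy']])
    gr=cv2.cvtColor(g,cv2.COLOR_BGR2GRAY).astype(np.float32)
    def edge(X,n):  # signed offset (mm) of bright->dark crossing along n from X at z=.025
        t=np.arange(-9,9,.1);p=np.array([proj([X[0]+n[0]*k/1e3,X[1]+n[1]*k/1e3,.025]) for k in t]).astype(np.float32)
        v=cv2.remap(gr,p[:,:1],p[:,1:],cv2.INTER_LINEAR).ravel();i=np.where(v<170)[0];return t[i[0]] if len(i) else 99
    c=np.array([.481,-.1972]);a=np.radians(-1.2);A=np.array([[np.cos(a),-np.sin(a)],[np.sin(a),np.cos(a)]])
    for nm,sx in(('far',1),('near',-1)):
        print(f,nm,{y:round(float(edge(A@[sx*.055,y/1e3]+c,A@[sx,0])),1) for y in(84,80,74,71,68,65,62,54,46,36,24,-24,-36,-46,-54,-62,-65,-68,-71,-74,-80,-84)})
E
python3 - <<'E'
from h import *
d=snap('wrist','w8');s=bot.observe();print(s['tcp_pos'],s['wrist_force'])
for f in('w1','w2','w4','w8'):whiteprof(f)
E
```

```text
[ 0.41281104 -0.18218009  0.17029912] [ 0.28257342 -0.00831359 -0.17865862]
w1 far {84: 2.3, 80: 2.2, 74: 1.7, 71: 1.7, 68: 1.6, 65: 1.6, 62: 1.7, 54: 2.0, 46: 2.2, 36: 2.1, 24: 1.9, -24: 2.2, -36: 1.9, -46: 1.8, -54: 1.9, -62: 1.6, -65: 1.6, -68: 1.7, -71: 1.5, -74: 1.5, -80: 1.8, -84: 1.8}
w1 near {84: 1.0, 80: 1.3, 74: 1.1, 71: 0.9, 68: 0.9, 65: 0.8, 62: 0.9, 54: 0.6, 46: 0.9, 36: 1.1, 24: 1.0, -24: 0.9, -36: 0.7, -46: 0.9, -54: 1.2, -62: 0.9, -65: 0.9, -68: 0.9, -71: 0.9, -74: 0.9, -80: 0.9, -84: 1.0}
w2 far {84: -0.8, 80: -0.8, 74: -1.0, 71: -0.8, 68: -0.7, 65: -0.6, 62: -0.5, 54: 0.3, 46: 0.8, 36: 0.9, 24: 1.4, -24: 3.2, -36: 3.7, -46: 4.2, -54: 4.3, -62: 4.5, -65: 4.7, -68: 4.8, -71: 5.0, -74: 5.2, -80: 5.4, -84: 5.7}
w2 near {84: 2.3, 80: 2.0, 74: -2.4, 71: -2.4, 68: -2.4, 65: -2.5, 62: -2.5, 54: 1.3, 46: 1.4, 36: 1.3, 24: 0.5, -24: -1.0, -36: -1.4, -46: -1.5, -54: -1.7, -62: -2.0, -65: -2.0, -68: -2.0, -71: -2.1, -74: -2.1, -80: -2.7, -84: -2.7}
w4 far {84: -1.8, 80: -1.6, 74: -2.0, 71: -2.0, 68: -2.0, 65: -1.9, 62: -1.8, 54: -1.2, 46: -1.0, 36: -0.9, 24: -0.7, -24: -0.1, -36: 0.1, -46: 0.3, -54: 0.3, -62: -2.5, -65: -2.2, -68: -2.4, -71: -2.5, -74: -2.3, -80: 1.1, -84: 1.1}
w4 near {84: 2.0, 80: 1.8, 74: -2.5, 71: -2.5, 68: -2.9, 65: -2.6, 62: -2.6, 54: 1.0, 46: 1.2, 36: 1.0, 24: 0.8, -24: -0.1, -36: -0.3, -46: -0.5, -54: -0.7, -62: -2.4, -65: -2.5, -68: -2.6, -71: -2.5, -74: -2.4, -80: -1.0, -84: -1.0}
w8 far {84: -1.5, 80: -1.5, 74: -1.9, 71: -2.0, 68: -1.9, 65: -1.9, 62: -1.9, 54: -1.1, 46: -0.6, 36: -0.7, 24: -0.5, -24: 0.1, -36: 0.2, -46: 0.4, -54: 0.3, -62: -2.5, -65: -2.2, -68: -2.3, -71: -2.3, -74: -2.4, -80: 1.1, -84: 1.2}
w8 near {84: 1.6, 80: 1.5, 74: -2.5, 71: -2.6, 68: -2.6, 65: -2.7, 62: -2.7, 54: 0.9, 46: 1.1, 36: 0.9, 24: 0.7, -24: -0.1, -36: -0.4, -46: -0.4, -54: -0.7, -62: -2.4, -65: -2.5, -68: -2.4, -71: -2.5, -74: -2.5, -80: -1.0, -84: -0.9}
```

The profiles put the hook edges 2.5 mm inside the nominal edge line. At far +y the frame edge is displaced by −1.5 mm, leaving 0–0.5 mm of overlap. I'll push the near edge in +x.

Emit:
drive_tool(steps="30 -7 4 0 0 0;40 -7 5 0 0 0;40 -7 0 0 0 0;10 0 0 0 0 0;6 0 0 0 0 0;0 0 0 0 0 0;0 0 0 0 0 0")

```text
t: 19.5
tcp_pos: [0.4042, -0.1624, 0.0461]
tool_rot: [0.708, -0.0, -0.707, 0.0]
wrist_force: [0.1, 0.0, 0.6]
finger_gap: -0.0003
```

Emit:
drive_tool(steps="3 -1 0 0 0 0;2.5 0 0 0 0 0;0 0 -4 0 0 0;0 0 -3 0 0 0;0 0 -2 0 0 0;0 0 0 0 0 0")

```text
t: 20.1
tcp_pos: [0.4126, -0.1608, 0.0394]
tool_rot: [0.707, -0.0, -0.707, 0.0]
wrist_force: [-0.4, -0.0, -0.4]
finger_gap: 0.0003
```

Emit:
drive_tool(steps="0 0 -1 0 0 0;0 0 0 0 0 0")

```text
t: 20.3
tcp_pos: [0.4132, -0.1607, 0.0394]
tool_rot: [-0.707, 0.0, 0.707, 0.0]
wrist_force: [0.2, 0.4, 0.3]
finger_gap: 0.0001
```

Emit:
drive_tool(steps="0 0 -1 0 0 0;0 0 0 0 0 0")

```text
t: 20.5
tcp_pos: [0.4143, -0.1608, 0.0394]
tool_rot: [0.707, -0.0, -0.707, -0.0]
wrist_force: [-0.4, 0.4, -1.0]
finger_gap: -0.0001
```

Emit:
drive_tool(steps="-0.6 0 -1 0 0 0;0 0 0 0 0 0")

```text
t: 20.7
tcp_pos: [0.4153, -0.1608, 0.0401]
tool_rot: [0.707, -0.0, -0.707, -0.0]
wrist_force: [-0.2, -0.3, 0.2]
finger_gap: 0.0002
```

Emit:
drive_tool(steps="0 0 -1 0 0 0;0 0 0 0 0 0")

```text
t: 20.9
tcp_pos: [0.4163, -0.1608, 0.04]
tool_rot: [0.707, -0.0, -0.707, -0.0]
wrist_force: [0.7, 0.3, 0.9]
finger_gap: 0.0001
```

Emit:
drive_tool(steps="0 0 -1 0 0 0;0 0 0 0 0 0")

```text
t: 21.1
tcp_pos: [0.4172, -0.1607, 0.04]
tool_rot: [-0.707, 0.0, 0.707, 0.0]
wrist_force: [-0.8, 0.2, 1.0]
finger_gap: 0.0004
```

Emit:
drive_tool(steps="0 0 -1 0 0 0;0 0 0 0 0 0")

```text
t: 21.3
tcp_pos: [0.4182, -0.1607, 0.04]
tool_rot: [-0.707, 0.0, 0.707, 0.0]
wrist_force: [-0.7, 0.6, -0.4]
finger_gap: 0.0002
```

Emit:
drive_tool(steps="0 0 -1 0 0 0;0 0 0 0 0 0")

```text
t: 21.5
tcp_pos: [0.4188, -0.1605, 0.0399]
tool_rot: [-0.707, -0.0, 0.707, 0.0]
wrist_force: [-3.5, 1.6, 1.7]
finger_gap: -0.0
```

Contact at x ≈ 0.418. Now I'll push about 2 mm further.

Emit:
drive_tool(steps="0 0 -1 0 0 0;0 0 0 0 0 0")

```text
t: 21.7
tcp_pos: [0.4191, -0.1604, 0.0397]
tool_rot: [-0.706, 0.0, 0.708, 0.0]
wrist_force: [-8.1, -0.5, 4.5]
finger_gap: 0.0002
```

Emit:
drive_tool(steps="0 0 -1 0 0 0;0 0 0 0 0 0")

```text
t: 21.9
tcp_pos: [0.4193, -0.1603, 0.0396]
tool_rot: [-0.706, 0.0, 0.708, 0.0]
wrist_force: [-12.4, -0.9, 7.4]
finger_gap: 0.0001
```

Emit:
drive_tool(steps="-0.5 0 -1 0 0 0;0 0 0 0 0 0")

```text
t: 22.1
tcp_pos: [0.4197, -0.1597, 0.0398]
tool_rot: [-0.705, -0.0, 0.709, 0.001]
wrist_force: [-13.0, 2.5, 3.8]
finger_gap: -0.0
```

Emit:
drive_tool(steps="0 0 -1 0 0 0;0 0 0 0 0 0")

```text
t: 22.3
tcp_pos: [0.4199, -0.1596, 0.0397]
tool_rot: [-0.705, -0.0, 0.709, 0.001]
wrist_force: [-17.9, 1.9, 6.7]
finger_gap: 0.0
```

Run:
```python
from h import *
snap('wrist','w9');whiteprof('w9')
```

```text
w9 far {84: 1.4, 80: 1.3, 74: -2.1, 71: -2.2, 68: -2.1, 65: -2.1, 62: -2.1, 54: 1.2, 46: 1.2, 36: 1.2, 24: 1.0, -24: 0.8, -36: 0.8, -46: 0.9, -54: 0.6, -62: -2.8, -65: -2.8, -68: -2.8, -71: -2.3, -74: -2.9, -80: -9.0, -84: -9.0}
w9 near {84: -2.5, 80: -2.5, 74: -3.2, 71: -3.1, 68: -3.3, 65: -3.0, 62: -3.1, 54: -2.6, 46: -2.5, 36: -3.1, 24: -7.1, -24: -6.8, -36: -2.2, -46: -2.0, -54: -2.1, -62: -2.7, -65: -2.8, -68: -2.8, -71: -2.8, -74: -2.9, -80: -1.5, -84: -1.2}
```

The frame has slid: the far +y edge is now about 3.4 mm under its hook. It may be slightly too far, so I'll retreat and re-measure from above.

Emit:
drive_tool(steps="0 0 5 0 0 0;0 0 8 0 0 0;-20 0 0 0 0 0;-40 5 0 0 0 0;-40 10 -3 0 0 0;-40 10 0 0 0 0;0 0 0 0 0 0;0 0 0 0 0 0;0 0 0 0 0 0")

```text
t: 23.25
tcp_pos: [0.4127, -0.1854, 0.1797]
tool_rot: [-0.707, -0.0, 0.707, 0.0]
wrist_force: [-0.2, 0.5, -0.2]
finger_gap: 0.0
```

Run:
```python
from h import *
d=snap('wrist','w10');s=bot.observe();print(s['tcp_pos'],s['tool_rot'])
whiteprof('w10')
a=cv2.resize(d['pixels'][5:190,150:390],None,fx=3.2,fy=3.2,interpolation=cv2.INTER_CUBIC)
cv2.imwrite('pics/w10c.png',a[:,:,::-1])
```

```text
[ 0.41266023 -0.18530981  0.17957702] [-7.06684430e-01 -2.72547816e-04  7.07528726e-01  3.79068963e-04]
w10 far {84: 1.8, 80: 1.8, 74: -1.7, 71: -1.9, 68: -1.9, 65: -1.8, 62: -1.8, 54: 1.5, 46: 1.7, 36: 1.5, 24: 1.4, -24: 1.3, -36: 1.3, -46: 1.2, -54: 1.0, -62: -2.3, -65: -2.4, -68: -2.8, -71: -2.8, -74: -2.8, -80: 1.2, -84: 1.1}
w10 near {84: -1.1, 80: -1.3, 74: -2.5, 71: -2.6, 68: -2.6, 65: -2.7, 62: -2.7, 54: -1.8, 46: -1.4, 36: -1.0, 24: -1.3, -24: -1.2, -36: -1.3, -46: -1.1, -54: -1.2, -62: -2.6, -65: -2.7, -68: -2.4, -71: -2.4, -74: -2.3, -80: -1.3, -84: -1.2}
```

View pics/w10c.png

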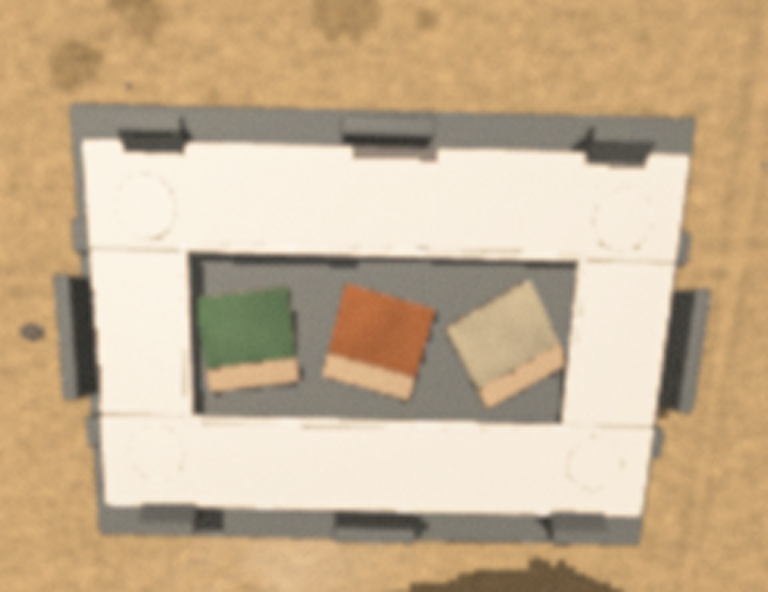

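All four hooks now overlap the frame edge, by about 3.6 mm at the far side and 1.3 mm at the near side. In the picture they are at (150,140), (618,152), (170,517) and (578,528). I'll make a final light press at the far +y corner to confirm its height.

Emit:
drive_tool(steps="10 -12 -30 0 0 0;30 -20 -38 0 0 0;40 -20 -39 0 0 0;40 -8 0 0 0 0;12 0 0 0 0 0;2 0 0 0 0 0;0 0 0 0 0 0;0 0 0 0 0 0")

```text
t: 24.1
tcp_pos: [0.5127, -0.1301, 0.055]
tool_rot: [0.707, -0.0, -0.707, -0.0]
wrist_force: [0.7, -0.1, 1.0]
finger_gap: 0.0002
```

Emit:
drive_tool(steps="1 0 0 0 0 0;0 0 0 0 0 0")

```text
t: 24.3
tcp_pos: [0.5126, -0.1301, 0.0538]
tool_rot: [0.707, -0.0, -0.707, -0.0]
wrist_force: [-0.3, -0.0, -0.2]
finger_gap: 0.0001
```

Emit:
drive_tool(steps="3 -4 -7 0 0 0;3 0 0 0 0 0;2 0 0 0 0 0;1 0 0 0 0 0;0 0 0 0 0 0")

```text
t: 24.8
tcp_pos: [0.5192, -0.1258, 0.044]
tool_rot: [-0.707, 0.0, 0.707, 0.0]
wrist_force: [-0.6, -0.5, -0.0]
finger_gap: -0.0001
```

Emit:
drive_tool(steps="1 0 0 0 0 0;0 0 0 0 0 0")

```text
t: 25.0
tcp_pos: [0.5193, -0.1258, 0.0431]
tool_rot: [0.707, -0.0, -0.707, -0.0]
wrist_force: [0.5, -0.6, 0.0]
finger_gap: 0.0
```

Emit:
drive_tool(steps="1 0 0 0 0 0;0 0 0 0 0 0")

```text
t: 25.2
tcp_pos: [0.5193, -0.1258, 0.0421]
tool_rot: [-0.707, 0.0, 0.707, 0.0]
wrist_force: [-0.4, 0.3, -0.7]
finger_gap: -0.0003
```

Emit:
drive_tool(steps="1 0 0 0 0 0;0 0 0 0 0 0")

```text
t: 25.4
tcp_pos: [0.5194, -0.1258, 0.042]
tool_rot: [0.707, -0.0, -0.707, 0.0]
wrist_force: [-3.6, 1.2, 16.5]
finger_gap: 0.0001
```

The far +y corner is flush: no force at 25.1 mm and 16 N at 25.0 mm. I'll probe the two near corners the same way.

Emit:
drive_tool(steps="-20 0 0 0 0 0;-12 0 0 0 0 0;0 -1 37 0 0 0;0 0 37 0 0 0;15 0 0 0 0 0;10 0 0 0 0 0;4 0 0 0 0 0;1 0 0 0 0 0;0 0 0 0 0 0")

```text
t: 26.3
tcp_pos: [0.4458, -0.1248, 0.0431]
tool_rot: [-0.707, -0.0, 0.707, -0.0]
wrist_force: [-1.3, -0.5, -0.1]
finger_gap: 0.0001
```

Emit:
drive_tool(steps="1 0 0 0 0 0;0 0 0 0 0 0")

```text
t: 26.5
tcp_pos: [0.4456, -0.1249, 0.0422]
tool_rot: [0.707, -0.0, -0.707, 0.0]
wrist_force: [-0.1, -0.4, 0.0]
finger_gap: -0.0002
```

Emit:
drive_tool(steps="1 0 0 0 0 0;0 0 0 0 0 0")

```text
t: 26.7
tcp_pos: [0.4456, -0.1249, 0.042]
tool_rot: [0.707, -0.0, -0.707, 0.0]
wrist_force: [-3.6, 1.7, 16.4]
finger_gap: -0.0001
```

Emit:
drive_tool(steps="-20 0 0 0 0 0;-12 0 0 0 0 0;0 36 1 0 0 0;0 36 1 0 0 0;0 36 1 0 0 0;0 36 0 0 0 0;15 0 0 0 0 0;10 0 0 0 0 0;4 0 0 0 0 0;1 0 0 0 0 0;0 0 0 0 0 0")

```text
t: 27.8
tcp_pos: [0.4425, -0.2682, 0.0434]
tool_rot: [0.707, 0.0, -0.707, 0.0]
wrist_force: [-0.3, 0.0, -0.4]
finger_gap: -0.0002
```

Emit:
drive_tool(steps="1 0 0 0 0 0;0 0 0 0 0 0")

```text
t: 28.0
tcp_pos: [0.4425, -0.2686, 0.0424]
tool_rot: [0.707, -0.0, -0.707, 0.0]
wrist_force: [0.3, 1.0, -0.7]
finger_gap: -0.0003
```

Emit:
drive_tool(steps="1 0 0 0 0 0;0 0 0 0 0 0")

```text
t: 28.2
tcp_pos: [0.4425, -0.2688, 0.042]
tool_rot: [0.707, -0.0, -0.707, 0.0]
wrist_force: [-3.8, 3.5, 13.6]
finger_gap: 0.0002
```

Both near corners are flush as well, with contact at 25.0 mm. I'll retreat, take a last numeric check and hand in.

Emit:
drive_tool(steps="-20 0 0 0 0 0;-40 -20 5 0 0 0;-40 -30 15 0 0 0;-38 -33 10 0 0 0;0 0 0 0 0 0;0 0 0 0 0 0;0 0 0 0 0 0")

```text
t: 28.9
tcp_pos: [0.4132, -0.1882, 0.1758]
tool_rot: [-0.707, 0.0, 0.707, 0.0]
wrist_force: [0.2, -0.4, -0.6]
finger_gap: -0.0002
```

Run:
```python
from h import *
snap('wrist','w11');whiteprof('w11');snap('side','side11')
a=cv2.imread('pics/side0.png').astype(int);b=cv2.imread('pics/side11.png').astype(int)
print('small box change',np.abs(a-b)[210:275,180:270].mean().round(2), bot.observe()['t'])
```

```text
w11 far {84: 1.6, 80: 1.5, 74: -1.8, 71: -1.7, 68: -1.7, 65: -1.7, 62: -1.9, 54: 1.5, 46: 1.5, 36: 1.7, 24: 1.5, -24: 1.3, -36: 1.4, -46: 1.3, -54: 1.1, -62: -2.3, -65: -2.2, -68: -2.5, -71: -2.8, -74: -2.6, -80: 1.1, -84: 1.2}
w11 near {84: -1.5, 80: -1.4, 74: -2.7, 71: -2.7, 68: -2.6, 65: -2.8, 62: -2.8, 54: -1.6, 46: -1.2, 36: -1.4, 24: -1.4, -24: -1.3, -36: -1.2, -46: -0.9, -54: -1.3, -62: -2.4, -65: -2.4, -68: -2.4, -71: -2.5, -74: -2.5, -80: -1.0, -84: -1.2}
small box change 5.39 29.0
```

```bash
python3 -c "
from h import *
a=cv2.imread('pics/side0.png').astype(int);b=cv2.imread('pics/side11.png').astype(int)
print('noise elsewhere',np.abs(a-b)[300:340,180:240].mean().round(2));print(bot.job_done())"
```

```text
noise elsewhere 5.45
the job is handed in; nothing more can be done
None
```

The long frame's four corners are pressed home and flush, and I handed the job in at 29 s of the 45 s allowed. I left the small box alone.

- **Far +y corner:** after the first round of presses the frame had shifted about 2 mm, and this clip's hook barely covered the edge. Pressing again and then dragging under load did not move the frame. I then pushed the near edge sideways (about 18 N), which slid it under the hook.
- **Flushness:** probes at three corners met the frame top at 25.0 mm, with no reading above noise just before contact. I did not probe the far −y corner again after the push; its earlier press bottomed at 25 mm.
- **Clips:** the last overhead measurement shows all four hooks over the frame edge, about 3.5 mm on the far side and 1.3 mm on the near side. The frame sits about 1.3 mm off-centre towards the far side.
- **Small box:** the side camera shows no change there beyond image noise.
- **Forces:** the highest fingertip press was about 44 N vertical with 28 N sideways (about 52 N in total), during the failed drag. That is above the 15–20 N named as harmless for the clips, though the 40 N limit is for the arm and gripper body, which touched nothing I know of. The wrist force stayed well under 120 N.

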